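Feed a rubbing block through the flap of the drop bin

ROBOT

A 6-joint arm with a two-finger parallel gripper is mounted at the origin on a cart in front of the work surface, level with it; the furniture and walls round the work are solid. World frame = base frame: x ahead of the robot, y to its left, z up, the work surface at z = 0. Lengths are in mm, angles in rad, forces in N, time in s.
With the tool pointing down it reaches from about 275 to 750 mm from the base axis. Payload 10.2 kg.
Tool frame: the origin (TCP) lies between the finger pads; the fingertips stand 11 mm ahead of it and the grasp point (between the pads) lies 8 mm behind it; z points along the fingers, y is the line along which they close (so a half turn about z gives the same grasp; the last joint's range is limited). The gripper opens to 85 mm and grips with 20 to 120 N. Pads are 22 mm wide; open, the fingers measure 114 mm over their backs; the gripper's body (76 mm by 85 mm) begins 54 mm behind the grasp point. The pads swing forward as they close: fully open they stand 13 mm farther back than shut.
Start: joints at [-1.492, 0.313, 1.498, -0, 1.331, -0.223], TCP at [156.038, -501.282, 242.294] pointing down, gripper open.
Joint ranges: [-2.94, 2.94], [-0.97, 2.17], [0.19, 2.56], [-1.23, 4.37], [0.02, 3.11], [-2.88, 2.88]. Speed limits (rad/s): [2.39, 2.39, 3.01, 3.14, 3.14, 3.14].

INTERFACE

Orientations are given as a unit quaternion [w, x, y, z].
In Python, from rig import sense, eyes, finish_job gives the robot as it stands.
- The arm moves only by the shell command python3 -m jog 'ROWS' [FORCE]. ROWS is JSON, a list of rows, each a list of 7 numbers: the shift along the tool's x, y, z in m, then the turn, a rotation vector about the tool's x, y, z in rad, then the finger opening in m, from 0 to 0.0854. In form: [[dx, dy, dz, rx, ry, rz, gripper], ...]. A call has 1 to 5 rows; each row shifts and turns the commanded pose from where the row before left it, along the tool's axes as they then stand; what a row does not reach is not made up. A row lasts 1/10 s, in which the tool goes at most 50 mm and 8.59 degrees, less where a joint would pass 70% of its speed; a pose out of reach is approached as far as the arm can. A call is refused whole if a number of a shift passes 0.05 or a number of a turn 0.15, either way. A call with a gripper value outside its range is refused whole. The fingers move at their own pace and stop on an object; FORCE is the grip in N (left out, the last holds). Time passes only in rows, so rows that do not move let the fingers close. It gives the time, the measured TCP pose, the force, the opening and the grip force at its end, in the units of the state.
- sense(): the state, without advancing time (a new reading comes with each control period).
- eyes.capture(name): name is "scene" or "side" or "wrist"; returns the picture (480x640x3 uint8, red, green, blue); there is no depth.
- eyes.calibration(name): a dict with "fx", "fy", "cx", "cy" (pixels), "cam_to_world" (4x4, takes a point from camera to world coordinates); the wrist camera has in their place "mount" (4x4, takes a point from camera to tool coordinates, whose origin is the TCP and whose axes are the flange's). Camera axes: x right, y down, z forward; pixel columns grow to the right and rows downward; lengths in mm; the calibration is good to about 2 mm. A picture is of the moment at which its call begins: read the wrist's pose just before it. calibration takes no time and is no camera call.
- finish_job(): hands the job in; it is judged then, once.
The state is a dict: "time_s": time; "joints": joint angles; "dq": joint speeds; "tau": joint torques, N m; "eef_pos": TCP position; "ee_rot": TCP orientation; "force": force on the tool from outside, world axes, zero at the start; "wrist_torque": the same for the moment, N m; "grip_width": opening from 0.0 (shut) to 1.0 (fully open); "grip_force": force on a finger pad.
Only numpy, scipy, OpenCV 4.12 (cv2) and the standard library are available. Lean on these libraries where they do the work, as an engineer would, in place of code of your own. Each camera call takes 0.05 s, during which the arm holds its last target. There are 200 camera calls.

TASK

Push the rubbing block over the feed table, end-on through the hanging flap of the bin, until it drops inside, then take the fingers away so that the flap hangs shut behind it. Only push the block with the fingers: do not pick it up. Leave the wax tin, the wooden wedge and the stone sample beside the bin where they are.

Things in the scene. Friction and masses are not known exactly. Their poses are not given: they have to be found in the camera images.
- feeder: Fixed plywood bin with a feed table in front. Origin on the bench top, at the inner face of the wall that has the flap opening. Local x: feed direction (table into bin), y left when looking along it, z up. Feed table: flat top 90 mm above the bench, x = -215 to +10 mm (sill, then the drop into the bin), y = -125 to +45 mm. Sites below are in mm in this frame.
- opening (a point): Middle of the flap opening at table-top height, feeder (0, -1, 90). Opening: y = -26 to +24, 54 mm high. Its wall: outer face x = -8, inner face x = 0, top 66 mm above the table. A block whose middle is past the sill edge (x = +10) overbalances and falls in, so pushing its rear end up to the wall is enough; the fingers need not enter.
- fence_mid (a point): Middle of the guiding face of the aluminium fence on the table's left, at table-top height, feeder (-104, +18, 90). Fence 192 mm long along the feed direction (x = -200 to -8), 16 mm high, 12 mm wide; its face looks to -y (right). The 26 mm wide block lying against it has its middle at y = +5 and passes the opening freely.
- bin_floor (a point): Middle of the bin's floor (black rubber mat), feeder (75, -1, 10). Inside: x = 0 to 150, y = -60 to +58; closed above by a 3 mm clear cover at 156 mm above the bench.
- flap (a joint): Angle of the aluminium flap, 56 mm wide, 48 mm high, 3 mm thick, 50 g, hung behind the opening from a hinge 52 mm above the table top (feeder x = +6 mm, along y). 0 = hanging shut; grows as its lower edge swings into the bin, up to 1.45 rad. It opens only inward, under about 0.5 N, and falls shut by its own weight.
- block_mid (a point): Centre of the loose dark grey carborundum rubbing block on the feed table, 26 x 68 x 22 mm (its own x, y, z; the long axis is y), about 85 g. It lies flat, to the right of the fence, with its long axis within about 26 degrees of the feed direction. It is too long to go through the opening sideways.
- tin: Round wax tin, 67 mm across, 44 mm high, standing loose on the bench to the right of the feed table. Origin at the centre of its underside. Leave alone.
- wedge: Beech wedge, 32 x 85 x 20 mm, loose on the bench to the left of the feed table. Origin at the centre of its underside. Leave alone.
- sample: Rough stone sample, 40 x 55 x 22 mm, loose on the bench to the left of the bin. Origin at the centre of its underside. Leave alone.
- block: The same rubbing block; origin at the centre of its underside.

How it is judged:
By the outcome, as a careful person would: the job done as asked, in the order asked, and still so for the second after the job is handed in, with the robot touching nothing.
It also fails if it takes over 45 s, if anything falls off the work surface, if the arm or the gripper's body presses on something with over 40 N, if the wrist force passes 120 N, or if a joint passes its speed limit or range.

## Working session

There is one attempt and no reset: what is moved stays moved. The work goes in short steps, Python scripts to look and compute and a shell command to move; the robot and the scene stay as the last step left them, time stands still between calls to the robot, and variables do not carry over. Pictures are saved under pics/ and viewed, at most 10 in all, crops included, and the job is handed in when it is done.

```bash
mkdir -p pics; python3 - <<'E'
from rig import sense,eyes
import cv2,json
s=sense();print({k:s[k] for k in("time_s","eef_pos","ee_rot","grip_width")})
for n in("scene","side"):
    cv2.imwrite(f"pics/{n}0.png",eyes.capture(n)[:,:,::-1]);print(n,eyes.calibration(n))
print(eyes.calibration("wrist"))
E
```

```text
{'time_s': 0.0, 'eef_pos': array([ 156.02326267, -501.00876805,  241.74237875]), 'ee_rot': array([-6.53955395e-04,  9.88633267e-01,  1.50345716e-01,  4.61145754e-05]), 'grip_width': 0.9995556191821849}
scene {'fx': 515.7172672640462, 'fy': 515.7172672640462, 'cx': 325.6824813998264, 'cy': 247.2660646812631, 'cam_to_world': array([[-4.20779936e-01, -4.46522973e-01,  7.89659091e-01,
        -9.03222052e+01],
       [-9.07002368e-01,  1.90712025e-01, -3.75467213e-01,
         4.05043285e+02],
       [ 1.70572523e-02, -8.74211735e-01, -4.85245188e-01,
         5.62245745e+02],
       [ 0.00000000e+00,  0.00000000e+00,  0.00000000e+00,
         1.00000000e+00]])}
side {'fx': 535.1338182515526, 'fy': 535.1338182515526, 'cx': 315.8303810632697, 'cy': 237.58485778556394, 'cam_to_world': array([[ 9.19214233e-01, -2.35585607e-01,  3.15506919e-01,
         3.13688901e+02],
       [-3.93633972e-01, -5.69886093e-01,  7.21305856e-01,
        -6.24488997e+02],
       [ 9.87372734e-03, -7.87228851e-01, -6.16581906e-01,
         7.06585604e+02],
       [ 0.00000000e+00,  0.00000000e+00,  0.00000000e+00,
         1.00000000e+00]])}
{'fx': 398.40916871831666, 'fy': 398.40916871831666, 'cx': 322.45610639901736, 'cy': 235.0162921118807, 'mount': array([[-6.42024809e-04, -9.65286015e-01, -2.61194368e-01,
         6.64934110e+01],
       [ 9.99999709e-01, -5.12067540e-04, -5.65605559e-04,
         1.06905808e+00],
       [ 4.12221979e-04, -2.61194655e-01,  9.65286062e-01,
        -1.31638177e+02],
       [ 0.00000000e+00,  0.00000000e+00,  0.00000000e+00,
         1.00000000e+00]])}
```

View pics/scene0.png

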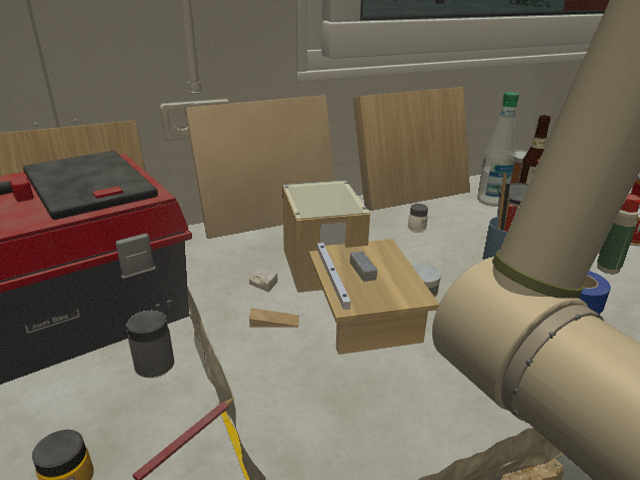

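View pics/side0.png

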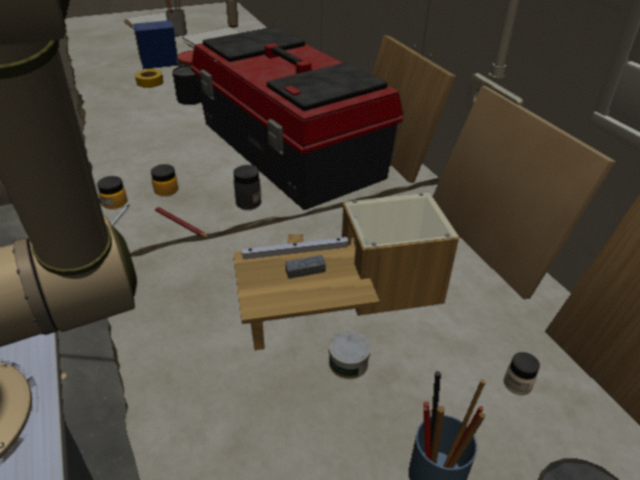

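Scene: bin at about (325,230), table (375,285), fence from (321,245) to (347,304), block at (363,265). Side: table (300,280), block (305,267), fence (295,247), tin (349,353). I'll crop both to get exact pixel positions.

```bash
python3 - <<'E'
import cv2
a=cv2.imread("pics/scene0.png")[175:355,240:450];cv2.imwrite("pics/sc.png",cv2.resize(a,None,fx=3.3,fy=3.3,interpolation=cv2.INTER_CUBIC))
a=cv2.imread("pics/side0.png")[185:365,225:465];cv2.imwrite("pics/sd.png",cv2.resize(a,None,fx=3.3,fy=3.3,interpolation=cv2.INTER_CUBIC))
E
```

```text
(no output)
```

View pics/sc.png

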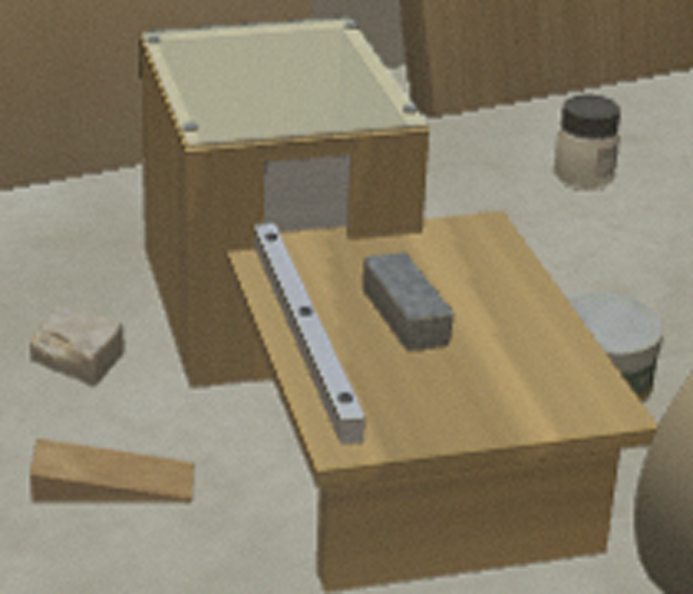

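View pics/sd.png

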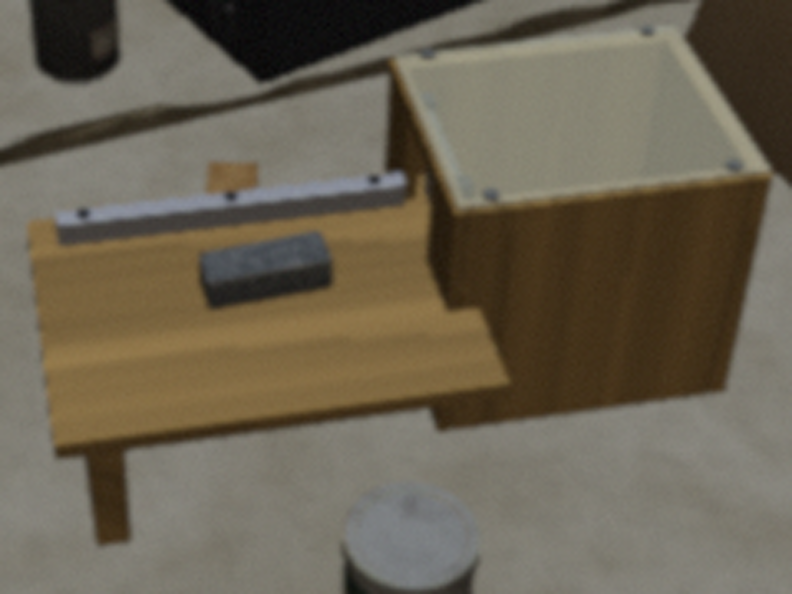

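Scene crop: the block's top face corners are about (364,263), (408,254), (452,312) and (408,325), and the table's near corners are (318,472) and (656,430). Side crop: block top corners are (202,254), (207,284), (330,258) and (320,234). I'll fit the feeder and block poses from both views.

```bash
cat >fit.py <<'E'
import numpy as np
from scipy.optimize import least_squares
from rig import eyes
C={n:eyes.calibration(n) for n in("scene","side")}; OFF={"scene":(240,175),"side":(225,185)}
def proj(c,P,T):
    p=(np.asarray(P)-T[:3,3])@T[:3,:3]
    return np.c_[c["fx"]*p[:,0]/p[:,2]+c["cx"],c["fy"]*p[:,1]/p[:,2]+c["cy"]]
def pose(q,P):
    P=np.asarray(P,float);c,s=np.cos(q[2]),np.sin(q[2])
    return np.c_[q[0]+c*P[:,0]-s*P[:,1],q[1]+s*P[:,0]+c*P[:,1],P[:,2]]
def fit(obs,q0):
    def r(q): return np.concatenate([(proj(C[n],pose(q,[o[0] for o in O]),C[n]["cam_to_world"])-(np.array([o[1] for o in O])/3.3+OFF[n])).ravel() for n,O in obs.items()])
    s=least_squares(r,q0,loss="soft_l1");return s.x,r(s.x).reshape(-1,2)
E
python3 - <<'E'
from fit import *
F={"scene":[((-215,45,90),(318,472)),((-215,-125,90),(656,430)),((10,-125,90),(504,212)),((-200,18,106),(363,415)),((-200,30,106),(337,418)),((-8,30,106),(255,228)),((-8,18,106),(274,225))],
"side":[((-215,45,90),(30,222)),((-215,-125,90),(57,445)),((10,-125,90),(508,380)),((-200,18,106),(60,228)),((-200,30,106),(57,212)),((-8,30,106),(403,172))]}
q,r=fit(F,[450,0,0]);print("feeder",q.round(3));print(r.round(1).tolist())
B={"scene":[((34,13,112),(364,263)),((34,-13,112),(408,254)),((-34,-13,112),(452,312)),((-34,13,112),(408,325)),((-34,-13,90),(450,343)),((-34,13,90),(412,350))],
"side":[((-34,13,112),(202,254)),((-34,-13,112),(207,284)),((34,-13,112),(330,258)),((34,13,112),(320,234)),((-34,-13,90),(211,306)),((34,-13,90),(331,280))]}
b,r=fit(B,[400,0,q[2]]);print("block",b.round(3));print(r.round(1).tolist())
c,s=np.cos(q[2]),np.sin(q[2]);d=b[:2]-q[:2];print("block in feeder",c*d[0]+s*d[1],-s*d[0]+c*d[1],np.degrees(b[2]-q[2]))
E
```

```text
feeder [ 676.191   28.285 -427.467]
[[-0.8, -1.4], [0.8, -1.6], [-0.3, -1.0], [0.6, -0.4], [0.9, -0.5], [-0.3, -1.5], [0.3, -1.2], [-1.0, -1.0], [-1.2, -0.4], [0.9, 0.6], [-1.2, -1.2], [-0.9, -0.6], [-0.3, -0.6]]
block [ 574.414   16.19  -546.756]
[[-0.7, -2.6], [-0.4, -1.9], [1.3, -0.4], [0.2, -2.0], [1.1, 1.3], [-1.7, 1.5], [-2.4, -1.3], [-0.3, -0.6], [1.4, 0.1], [-0.1, -2.1], [-1.2, 2.5], [0.8, 3.1]]
block in feeder -97.01247026035547 -33.06694935867069 -6834.769599222491
```

```bash
python3 - <<'E'
from fit import *
q=[676.19,28.29,-0.210]
B={"scene":[((34,13,112),(364,263)),((34,-13,112),(408,254)),((-34,-13,112),(452,312)),((-34,13,112),(408,325)),((-34,-13,90),(450,343)),((-34,13,90),(412,350))],
"side":[((-34,13,112),(202,254)),((-34,-13,112),(207,284)),((34,-13,112),(330,258)),((34,13,112),(320,234)),((-34,-13,90),(211,306)),((34,-13,90),(331,280))]}
for y in(-.2,.0,.2):
  b,r=fit(B,[575,16,y]);print("block",b.round(3),abs(r).max());c,s=np.cos(q[2]),np.sin(q[2]);d=b[:2]-q[:2];print(c*d[0]+s*d[1],-s*d[0]+c*d[1],np.degrees(b[2]-q[2]))
print(r.round(1).tolist())
for n in C:
  O=B[n];T=C[n]["cam_to_world"];px=np.array([o[1] for o in O])/3.3+OFF[n]
  v=np.c_[(px[:,0]-C[n]["cx"])/C[n]["fx"],(px[:,1]-C[n]["cy"])/C[n]["fy"],np.ones(len(px))]@T[:3,:3].T
  z=np.array([o[0][2] for o in O]);P=T[:3,3]+v*((z-T[2,3])/v[:,2])[:,None];d=P[:,:2]-q[:2]
  print(n,np.c_[c*d[:,0]+s*d[:,1],-s*d[:,0]+c*d[:,1]].round(0).tolist())
E
```

```text
block [ 5.74414e+02  1.61900e+01 -1.19000e-01] 3.0763284707266507
-97.01741148206577 -33.0500960268001 5.2179841728783405
block [ 5.74414e+02  1.61900e+01 -1.19000e-01] 3.076330144624535
-97.01741116583108 -33.05009686065571 5.217978556553402
block [ 5.74414e+02  1.61900e+01 -1.19000e-01] 3.0763298852592698
-97.01741131453188 -33.05009622885637 5.217978674539922
[[-0.7, -2.6], [-0.4, -1.9], [1.3, -0.4], [0.2, -2.0], [1.1, 1.3], [-1.7, 1.5], [-2.4, -1.3], [-0.3, -0.6], [1.4, 0.1], [-0.1, -2.1], [-1.2, 2.5], [0.8, 3.1]]
scene [[-74.0, -16.0], [-69.0, -42.0], [-130.0, -47.0], [-138.0, -21.0], [-125.0, -49.0], [-128.0, -27.0]]
side [[-128.0, -27.0], [-129.0, -51.0], [-64.0, -42.0], [-65.0, -23.0], [-127.0, -43.0], [-62.0, -35.0]]
```

Camera systematics come to a few mm. The feeder is at (676,28) with yaw -0.21, and the block is at about feeder (-98,-33), yawed about 6° left. I'll turn the tool to the feed direction, hover above the block and refine with the wrist camera.

```bash
python3 -m jog '[[0,0,0,0,0,0.128,0],[0,0,0,0,0,0.128,0],[0,0,0,0,0,0.128,0],[0,0,0,0,0,0.128,0]]'
python3 -m jog '[[0.023,-0.0435,0,0,0,0,0],[0.023,-0.0435,0,0,0,0,0],[0.023,-0.0435,0,0,0,0,0],[0.023,-0.0435,0,0,0,0,0],[0.023,-0.0435,0,0,0,0,0]]'
python3 -m jog '[[0.023,-0.0435,0,0,0,0,0],[0.023,-0.0435,0,0,0,0,0],[0.023,-0.0435,0,0,0,0,0],[0.023,-0.0435,0,0,0,0,0],[0.023,-0.0435,0,0,0,0,0]]'
python3 -m jog '[[0.023,-0.0435,0,0,0,0,0],[0.023,-0.0435,0,0,0,0,0],[0.023,-0.0435,0,0,0,0,0],[0,0,0,0,0,0,0],[0,0,0,0,0,0,0]]'
python3 - <<'E'
from rig import sense,eyes
import cv2
s=sense();print(s["eef_pos"],s["ee_rot"],s["force"])
cv2.imwrite("pics/w1.png",eyes.capture("wrist")[:,:,::-1])
E
```

```text
time_s: 0.5
eef_pos: [156.0, -501.1, 241.9]
ee_rot: [-0.0, 0.994, -0.108, -0.0]
force: [0.4, -1.2, 0.9]
grip_width: 0.327
grip_force: 0.0
time_s: 1.0
eef_pos: [314.7, -310.8, 242.2]
ee_rot: [-0.0, 0.994, -0.105, -0.0]
force: [0.3, -0.6, 0.0]
grip_width: 0.0
grip_force: 0.0
time_s: 1.5
eef_pos: [472.6, -121.9, 242.2]
ee_rot: [-0.0, 0.994, -0.105, -0.0]
force: [0.2, -1.4, 0.3]
grip_width: 0.003
grip_force: 0.0
time_s: 2.0
eef_pos: [566.4, -10.0, 241.6]
ee_rot: [0.0, 0.995, -0.104, -0.001]
force: [0.1, -0.1, -0.0]
grip_width: 0.005
grip_force: 0.0
[566.38736494  -9.97848054 241.55350134] [ 4.53813944e-05  9.94576016e-01 -1.04009665e-01 -7.32592543e-04] [ 0.07270296 -0.08044843 -0.01916857]
```

View pics/w1.png

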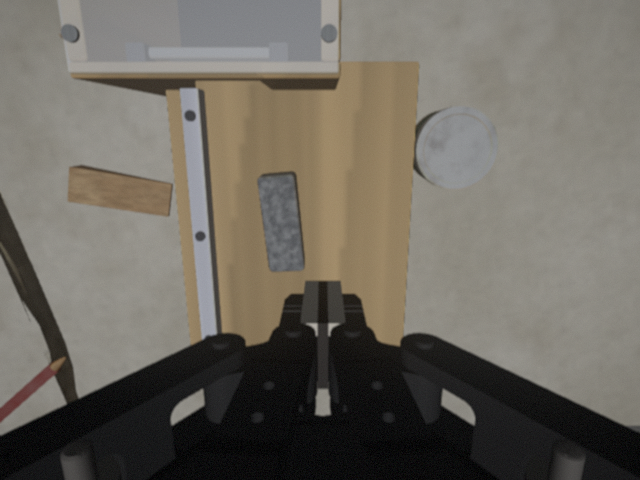

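The wrist view shows the block's top corners at (259,177), (295,173), (304,268) and (269,271). The fence's right edge runs from (200,90) to (214,300), and the table's far right corner is at (418,62). The table edges are x=168 on the left and about 412 on the right at row 150.

```bash
python3 - <<'E'
import numpy as np
from scipy.spatial.transform import Rotation as R
from rig import eyes,sense
s=sense();c=eyes.calibration("wrist");q=s["ee_rot"];T=np.eye(4);T[:3,:3]=R.from_quat(np.r_[q[1:],q[0]]).as_matrix();T[:3,3]=s["eef_pos"];M=T@c["mount"]
P={"block":(112,[(259,177),(295,173),(304,268),(269,271)]),"fenceR":(106,[(200,90),(207,195),(214,300)]),"fencelft far":(106,[(181,90)]),"tablefarright":(90,[(418,62)]),"tabR":(90,[(411,200),(406,320)])}
o=np.array([676.19,28.29]);u=np.array([np.cos(.21),-np.sin(.21)]);n=np.array([-u[1],u[0]])
for k,(z,p) in P.items():
  p=np.array(p,float);v=np.c_[(p[:,0]-c["cx"])/c["fx"],(p[:,1]-c["cy"])/c["fy"],np.ones(len(p))]@M[:3,:3].T
  W=M[:3,3]+v*((z-M[2,3])/v[:,2])[:,None];d=W[:,:2]-o;print(k,W.mean(0).round(1),np.c_[d@u,d@n].round(1).tolist())
d=s["eef_pos"][:2]-o;print("tcp",d@u,d@n)
E
```

```text
block [575.5  14.5 112. ] [[-64.2, -20.4], [-61.6, -44.0], [-127.3, -49.0], [-129.5, -24.6]]
fenceR [601.  61. 106.] [[-10.0, 15.6], [-77.0, 16.3], [-154.1, 17.1]]
fencelft far [672.2  57.4 106. ] [[-10.0, 27.6]]
tablefarright [658.6 -95.7  90. ] [[8.7, -124.9]]
tabR [521.8 -68.   90. ] [[-83.4, -125.6], [-178.5, -127.2]]
tcp -99.53316173599065 -61.26917560661507
```

```bash
python3 -m jog '[[0.004,0.014,0,0,0,0,0],[0,0,0.044,0,0,0,0],[0,0,0.044,0,0,0,0],[0,0,0.044,0,0,0,0],[0,0,0,0,0,0,0]]'
python3 -m jog '[[0,-0.008,0,0,0,0,0],[0,-0.008,0,0,0,0,0],[0,-0.008,0,0,0,0,0],[0,-0.006,0,0,0,0,0],[0,-0.005,0,0,0,0,0]]'
python3 - <<'E'
from rig import sense,eyes
import cv2
s=sense();print(s["eef_pos"],s["force"])
a=eyes.capture("scene")[175:355,240:450,::-1]
b=eyes.capture("wrist")[:,:,::-1]
import numpy as np
cv2.imwrite("pics/p2.png",np.hstack([cv2.resize(a,(400,343)),cv2.resize(b,(400,343))]))
E
```

```text
time_s: 2.55
eef_pos: [564.3, -26.5, 105.7]
ee_rot: [-0.001, 0.994, -0.106, -0.005]
force: [-1.2, 0.3, -0.2]
grip_width: 0.004
grip_force: 0.0
time_s: 3.05
eef_pos: [575.4, 9.5, 111.6]
ee_rot: [0.0, 0.995, -0.105, 0.001]
force: [-0.8, -2.2, 3.8]
grip_width: 0.002
grip_force: 1.4
[575.43398154   9.52549314 111.55418683] [-0.78938383 -2.21220779  3.81541851]
```

View pics/p2.png

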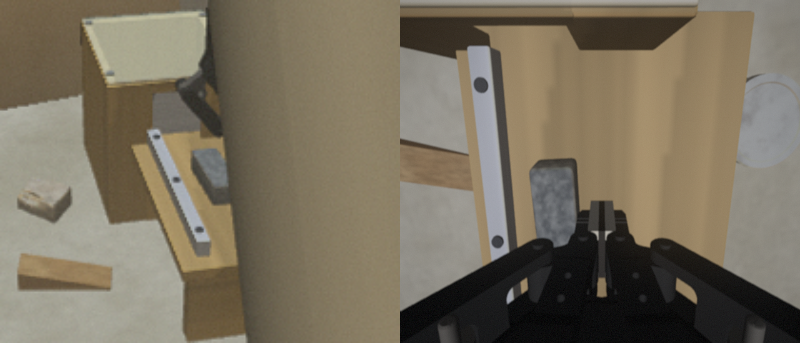

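The fingers sit against the block's right side, and the block lies nearly parallel to the fence with a gap left to close. I'll push on until the force rises.

```bash
python3 -m jog '[[0,-0.005,0,0,0,0,0],[0,-0.005,0,0,0,0,0],[0,-0.004,0,0,0,0,0]]'; python3 -m jog '[[0,-0.003,0,0,0,0,0],[0,-0.002,0,0,0,0,0]]'
python3 -m jog '[[0,-0.001,0,0,0,0,0],[0,-0.001,0,0,0,0,0]]'
```

```text
time_s: 3.45
eef_pos: [577.7, 23.2, 110.1]
ee_rot: [-0.0, 0.994, -0.105, -0.0]
force: [-0.7, -1.2, 0.1]
grip_width: -0.004
grip_force: 0.3
time_s: 3.65
eef_pos: [578.7, 28.0, 110.2]
ee_rot: [-0.0, 0.994, -0.105, -0.0]
force: [0.1, -0.6, -0.6]
grip_width: -0.001
grip_force: 0.2
time_s: 3.85
eef_pos: [578.9, 28.6, 110.3]
ee_rot: [0.001, 0.994, -0.105, -0.0]
force: [-2.8, -9.5, 2.6]
grip_width: 0.003
grip_force: 5.1
```

```bash
python3 -m jog '[[0,0.010,0,0,0,0,0],[0,0.012,0,0,0,0,0],[-0.032,0,0,0,0,0,0],[-0.032,0,0,0,0,0,0],[0,0,0,0,0,0,0]]'
python3 -m jog '[[0,-0.020,0,0,0,0,0],[0,-0.0215,0,0,0,0,0],[0,0,0,0,0,0,0]]'
python3 - <<'E'
from rig import sense,eyes
import cv2
s=sense();print(s["eef_pos"],s["force"])
cv2.imwrite("pics/w3.png",eyes.capture("wrist")[:,:,::-1])
E
```

```text
time_s: 4.35
eef_pos: [508.8, 21.7, 110.0]
ee_rot: [-0.0, 0.994, -0.105, -0.001]
force: [0.5, -0.3, 1.0]
grip_width: 0.001
grip_force: 0.0
time_s: 4.65
eef_pos: [521.3, 63.0, 110.5]
ee_rot: [-0.0, 0.995, -0.104, 0.0]
force: [0.8, 0.0, -0.6]
grip_width: 0.004
grip_force: 0.0
[521.25326106  63.02436213 110.45992975] [ 0.75197878  0.02140708 -0.62055318]
```

View pics/w3.png

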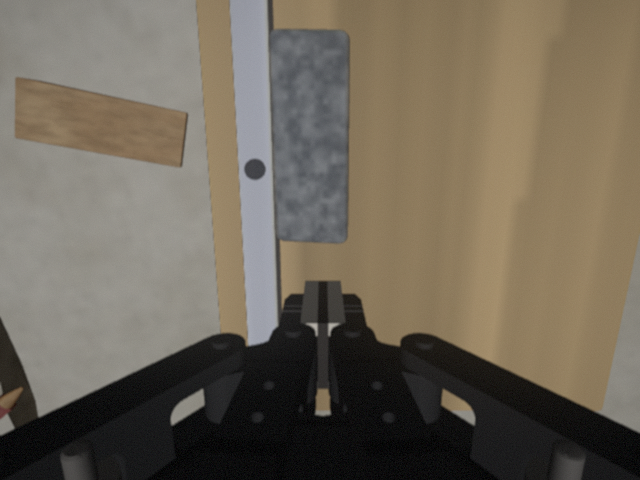

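The block lies flat along the fence, with its rear edge at row 242 and columns 280–347. The fingers are centred behind it at (322,300). Now I'll push it forward along the fence.

```bash
python3 -m jog '[[0.010,0,0,0,0,0,0],[0.008,0,0,0,0,0,0],[0.010,0,0,0,0,0,0],[0.010,0,0,0,0,0,0],[0.010,0,0,0,0,0,0]]'
python3 -m jog '[[0.010,0,0,0,0,0,0],[0.010,0,0,0,0,0,0],[0.010,0,0,0,0,0,0],[0.010,0,0,0,0,0,0],[0.008,0,0,0,0,0,0]]'
python3 - <<'E'
from rig import sense,eyes
import cv2,numpy as np
s=sense();d=s["eef_pos"][:2]-[676.19,28.29];u=np.array([np.cos(.21),-np.sin(.21)]);print(d@u,d@[-u[1],u[0]],s["eef_pos"],s["force"])
a=eyes.capture("scene")[175:355,240:450,::-1]
b=eyes.capture("wrist")[:,:,::-1]
cv2.imwrite("pics/p4.png",np.hstack([cv2.resize(a,(400,343)),cv2.resize(b,(400,343))]))
E
```

```text
time_s: 5.2
eef_pos: [568.5, 51.3, 110.2]
ee_rot: [0.0, 0.994, -0.105, -0.0]
force: [-1.2, 1.0, 1.0]
grip_width: -0.0
grip_force: 0.4
time_s: 5.7
eef_pos: [615.4, 41.3, 110.1]
ee_rot: [-0.0, 0.994, -0.105, -0.0]
force: [-1.9, -0.9, 1.2]
grip_width: 0.001
grip_force: 0.6
-62.15247906787536 0.05365694763504436 [615.41413937  41.29877772 110.09771767] [-1.94293983 -0.87644444  1.15282928]
```

View pics/p4.png

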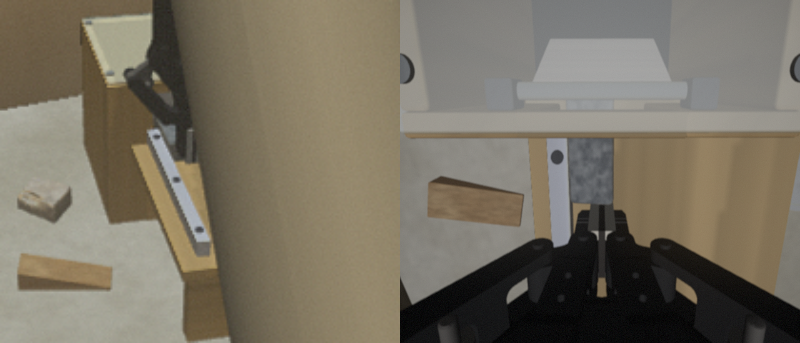

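The block's front has entered the opening. Through the cover, at about (600,60), the flap can be seen swung in. I'll keep pushing in smaller steps.

```bash
python3 -m jog '[[0.007,0,0,0,0,0,0],[0.007,0,0,0,0,0,0],[0.006,0,0,0,0,0,0]]'
python3 -m jog '[[0.005,0,0,0,0,0,0],[0.005,0,0,0,0,0,0],[0.005,0,0,0,0,0,0],[0.002,0,0,0,0,0,0],[0,0,0,0,0,0,0]]'
python3 - <<'E'
from rig import sense,eyes
import cv2,numpy as np
s=sense();d=s["eef_pos"][:2]-[676.19,28.29];u=np.array([np.cos(.21),-np.sin(.21)]);print(d@u,d@[-u[1],u[0]],s["eef_pos"],s["force"])
b=eyes.capture("wrist")[:,:,::-1]
a=eyes.capture("side")[185:365,225:465,::-1]
cv2.imwrite("pics/p5.png",np.hstack([cv2.resize(a,(400,343)),cv2.resize(b,(400,343))]))
E
```

```text
time_s: 6.1
eef_pos: [634.5, 37.7, 110.3]
ee_rot: [0.0, 0.994, -0.105, -0.0]
force: [-0.7, -0.7, 0.2]
grip_width: -0.006
grip_force: 0.6
time_s: 6.6
eef_pos: [651.0, 34.3, 110.3]
ee_rot: [-0.0, 0.994, -0.105, 0.0]
force: [1.0, -0.6, 1.6]
grip_width: -0.001
grip_force: 0.0
-25.886638028542237 0.6035550109835741 [650.99788475  34.27662143 110.27477259] [ 0.95497541 -0.59412219  1.63497578]
```

View pics/p5.png

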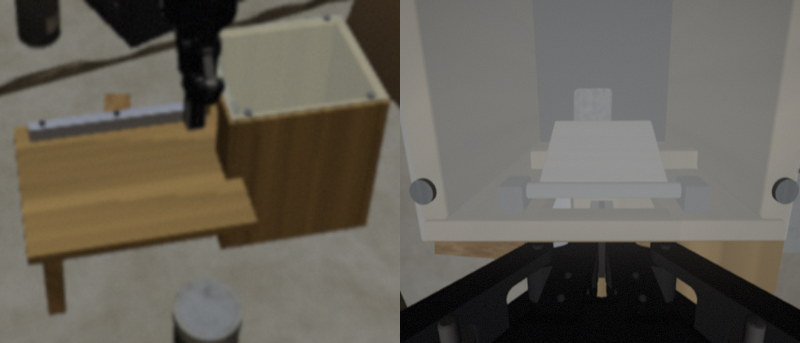

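The block's front shows beyond the flap at (592,105), and the flap at (593,150) is still held open. I'll push a little more and let it settle.

```bash
python3 -m jog '[[0.002,0,0,0,0,0,0],[0.002,0,0,0,0,0,0],[0,0,0,0,0,0,0],[0,0,0,0,0,0,0],[0,0,0,0,0,0,0]]'
python3 - <<'E'
from rig import sense,eyes
import cv2,numpy as np
s=sense();d=s["eef_pos"][:2]-[676.19,28.29];u=np.array([np.cos(.21),-np.sin(.21)]);print(d@u,d@[-u[1],u[0]],s["force"])
b=eyes.capture("wrist")[:320,120:520,::-1]
cv2.imwrite("pics/w6.png",cv2.resize(b,(600,480)))
E
```

```text
time_s: 7.2
eef_pos: [653.9, 33.7, 110.1]
ee_rot: [-0.0, 0.995, -0.105, -0.001]
force: [-5.3, 1.0, 1.4]
grip_width: 0.0
grip_force: 0.0
-22.89530559141651 0.6664006931350679 [-5.27901607  1.04986275  1.41793997]
```

View pics/w6.png

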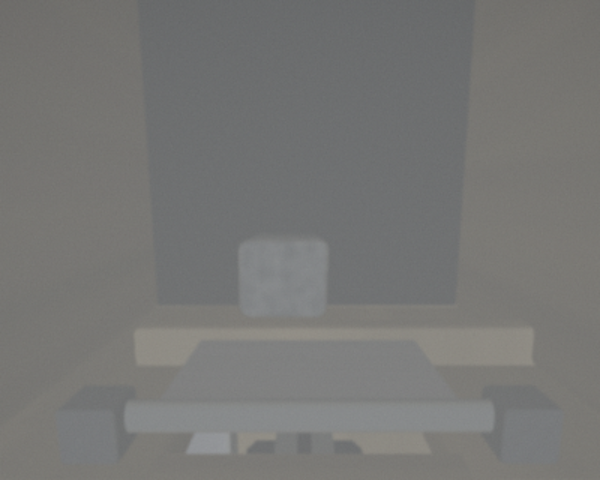

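The block's end face shows at (283,275), beyond the sill strip at rows 330–365, so the block has dropped in and stands inside. I'll withdraw to the earlier hover pose and check the flap by comparing numerically with the first wrist image.

```bash
python3 -m jog '[[-0.015,0,0,0,0,0,0],[-0.030,0,0,0,0,0,0],[-0.0315,0,0,0,0,0,0],[0,0.031,-0.030,0,0,0,0],[0,0.031,-0.030,0,0,0,0]]'
python3 -m jog '[[0,0,-0.035,0,0,0,0],[0,0,-0.0365,0,0,0,0],[0,0,0,0,0,0,0],[0,0,0,0,0,0,0],[0,0,0,0,0,0,0]]'
python3 - <<'E'
from rig import sense,eyes
import cv2,numpy as np
s=sense();print(s["eef_pos"],s["force"])
b=eyes.capture("wrist")[:,:,::-1];cv2.imwrite("pics/w7.png",b)
g=lambda i:cv2.GaussianBlur(i,(5,5),0).astype(int).mean(2)
D=abs(g(b)-g(cv2.imread("pics/w1.png")))
print("wrist flap/bin 20px rows; cols 80-330:");print(np.array([[D[r:r+8,c:c+16].mean() for c in range(72,344,16)] for r in range(0,96,8)]).round(0).astype(int))
for n in("scene","side"):
  i=eyes.capture(n)[:,:,::-1];cv2.imwrite(f"pics/{n}7.png",i);d=abs(g(i)-g(cv2.imread(f"pics/{n}0.png")))
  x,y=np.where((d>12)) ; 
  if n=="scene": print("opening diff",d[223:245,321:346].mean().round(1), d[223:245,321:346].max().round(1))
  else: print("side tin diff",d[330:375,325:375].mean(), "wedge/sample scene",0)
  if n=="scene": print("sample",d[268:292,248:280].mean(),"wedge",d[306:330,248:300].mean())
E
```

```text
time_s: 7.75
eef_pos: [565.8, -11.1, 170.8]
ee_rot: [-0.0, 0.995, -0.104, -0.001]
force: [0.0, -0.3, 0.6]
grip_width: -0.001
grip_force: 0.0
time_s: 8.25
eef_pos: [566.4, -11.0, 240.5]
ee_rot: [-0.0, 0.994, -0.105, -0.001]
force: [0.8, -0.5, -0.6]
grip_width: -0.004
grip_force: 0.0
[566.43161762 -11.0436434  240.49973696] [ 0.84505246 -0.51183498 -0.6310982 ]
wrist flap/bin 20px rows; cols 80-330:
[[ 6  1  1  1  1  1  2  1  1  1  1  1  1  1  1  5  9]
 [ 6  1  1  1  1  1  2  1  1  1  1  1  1  1  1  5 10]
 [ 6  1  1  1  1  1  1  1  1  1  1  1  1  1  1  5 10]
 [13  1  1  1  1  1  2  1  3  5  3  1  1  1  1  6 10]
 [21  1  1  1  1  1  2  1 14 21 13  1  1  1  1  4  8]
 [10  1  1  1  2  1  2  1 12 18 12  1  1  2  1  6 11]
 [ 6  1  1  1  6  1  1  1  1  1  1  1  3  3  1  4 10]
 [ 4  2  2  2  4  2  2  2  2  1  1  1  3  3  1  3  9]
 [ 2  2  2  1  1  1  1  1  1  1  1  1  1  1  1  1  9]
 [ 5  5  5  6  4  3  3  3  2  2  2  3  2  2  2  2  5]
 [ 7 12 10  3  1  1  1  7  2  2  4  7  4  1  1  1  8]
 [ 1  1  2  8 10 10  6 12  7  1  2  1  4  1  1  1  3]]
opening diff 2.2 5.0
sample 3.3133680555555567 wedge 3.3822115384615383
side tin diff 0.792888888888889 wedge/sample scene 0
```

```bash
python3 - <<'E'
import cv2,numpy as np
a,b=[cv2.imread(f"pics/scene{k}.png",0).astype(np.float32) for k in(0,7)]
for n,(r0,r1,c0,c1) in {"sample":(264,296,244,284),"wedge":(302,334,244,304),"ref":(310,370,120,180),"opening":(215,250,312,352)}.items(): print(n,cv2.phaseCorrelate(a[r0:r1,c0:c1],b[r0:r1,c0:c1]),(b-a)[r0:r1,c0:c1].mean())
from rig import finish_job
print(finish_job())
E
```

```text
sample ((-0.031005066047935514, -0.020505479192983955), 0.9685749161988497) 3.6664062
wedge ((0.028509523802348724, 0.03738599949032384), 0.9824246175587177) 3.7302084
ref ((-0.009127232456418, -0.04980622452537986), 0.9760289437241024) 1.9677777
opening ((-0.018301415264854626, -0.10852868361574508), 1.0070949832598368) 2.0171428
the job is handed in; nothing more can be done
None
```

The rubbing block was pushed along the fence, end-on through the flap, and is inside the bin; the flap hangs shut and the tin, wedge and sample have not moved, all confirmed by comparing before and after images, and the job is handed in.

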